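# Load a test-board carrier under a spring clip

## Task

Load the board carrier into the test fixture: with one fingertip press the spring clip's long bar well down and keep it down, while the other fingertip pushes the carrier by its upright tab along the channel, under the raised jaw, until its front edge is fully home against the end stop. Then let the clip close onto the carrier and move clear. Only press and push: do not lift or tip the carrier, and leave the other things on the bench where they are.

Things in the scene. Friction and masses are not known exactly. Their poses are not given: they have to be found in the camera images.
- fixture: Grey fixture fixed to the bench, 190 mm (its x) by 119 mm (y), under 45 mm high. Origin on the bench, z up, +x the push direction (roughly away from the robot), +y left. A channel along x, centre line y = -27 mm, floor 12 mm above the bench, 42.4 mm between rails (tops 17 mm above the bench), open at the -x end, ends at a stop block, face at x = 70 mm, top 26 mm above the bench.
- stop_face (a point): Middle of the end stop's face at the level of the channel floor (fixture x = 70, y = -27, z = 12 mm); axes as the fixture's.
- clip (a joint): Angle of the brass spring clip, a see-saw on a rod along x at fixture y = 4, z = 22 mm (rod ends' bearings 30 mm high). 0 closed; grows as the press bar (left) goes down and the jaw (right) rises; hard stop at 0.30 rad. It springs back when released: 2.7 N on the bar starts it, about 5.5 N fully presses it. The carrier passes freely above 0.16; closed on the carrier it rests at about 0.11.
- press_bar (a point): Middle of the top of the clip's press bar, a flat strip 115 mm along the fixture's x (x = -90 to 25 mm) and 28 mm wide, centred at y = 38 mm, parallel to the channel and 65 mm left of its centre line: a finger can slide along it holding it down. Top 28 mm above the bench closed, 18 mm fully pressed. Slopes 8 degrees outer edge up when closed, 9 degrees the other way pressed.
- jaw (a point): Middle of the underside of the clip's jaw: fixture x = 55, y = -36, z = 14 mm when closed; moves with the clip. The jaw is 22 mm long, over fixture x = 44 to 66 mm. Closed it is only 2 mm above the channel floor and its square face blocks the carrier.
- carrier: Loose aluminium carrier lying in the channel, about 0.12 kg: a plate 70 mm long (x), 40 mm wide (y), 6 mm thick with a green circuit board on it and an upright tab along its rear (-x) edge. Origin at the centre of the underside, x towards the stop. It starts 35 to 55 mm short of the stop, its front edge outside the jaw.
- carrier_tab (a point): Middle of the rear face of the carrier's upright tab, the face to push. The tab is 34 mm wide (y), 4 mm thick, its top 28 mm above the plate's underside (40 mm above the bench). The face is at carrier x = -35 mm, flush with the plate's rear edge; this point is 17 mm above the underside. When the carrier is home the face is at fixture x = 0.
- carrier_front (a point): Middle of the lower front edge of the carrier (carrier x = +35 mm); meets point stop_face when home.
- window: Bystander: brass disc with amber glass, 54 mm across, 11 mm high, beside the fixture. Origin under its centre.
- sensor_puck: Bystander: grey round sensor head, 62 mm across, 25 mm high, beside the fixture. Origin under its centre.
- screwdriver: Bystander: screwdriver 160 mm long lying along its x beside the fixture, under 35 mm high.
- spare_board: Bystander: spare green circuit board 70 x 50 mm, 9 mm high over its connector. Origin under its centre.
- multimeter: Bystander: yellow multimeter 150 x 80 mm, 42 mm high, lying flat. Origin under its centre.
- tape_roll: Bystander: roll of tape lying flat, 90 mm across, 20 mm high. Origin under its centre.
- cleaner_jar: Bystander: white jar 60 mm across, 75 mm high. Origin under its centre.

How it is judged:
By the outcome, as a careful person would: the job done as asked, in the order asked, and still so for the second after the job is handed in, with the robot touching nothing.
It also fails if it takes over 35 s, if anything falls off the work surface, if the arm or the gripper's body presses on something with over 40 N, if the wrist force passes 120 N, or if a joint passes its speed limit or range.

## Robot

A 6-joint arm with a two-finger parallel gripper is mounted at the origin on the work surface. World frame = base frame: x ahead of the robot, y to its left, z up, the work surface at z = 0. Lengths are in m, angles in rad, forces in N, time in s.
With the tool pointing down it reaches from about 0.3 to 0.875 m from the base axis. Payload 6.4 kg.
Tool frame: the origin (TCP) lies midway between the tips of the shut fingers; the grasp point (between the pads) lies 19 mm behind it; z points along the fingers, y is the direction in which the jaws open and shut (so a half turn about z gives the same grasp; the last joint's range is limited). The gripper opens to 85 mm and grips with 20 to 120 N. Pads are 22 mm wide; open, the fingers measure 114 mm over their backs; the gripper's body (76 mm by 85 mm) begins 54 mm behind the grasp point. The pads swing forward as they close: fully open they stand 13 mm farther back than shut.
Start: joints at [1.078, 0.181, 1.607, -0, 1.354, -0.206], TCP at [0.163, 0.552, 0.231] pointing down, gripper open.
Joint ranges: [-2.99, 2.99], [-0.89, 2.07], [0.3, 2.58], [-1.14, 4.28], [0, 2.63], [-3.12, 3.12]. Speed limits (rad/s): [2.57, 2.57, 3.01, 3.14, 3.14, 3.14].

## Interface

Orientations are given as a unit quaternion [w, x, y, z].
In Python, from bench import get_obs, camera, hand_in gives the robot as it stands.
- The arm moves only by the tool drive_tool, never from a script. Its argument "deltas" is a list of rows, each a list of 2 entries, a list of its own where there are three numbers: the shift along the world's x, y, z in m, then the turn about the world's z in rad. A call has 1 to 10 rows; each row shifts and turns the pose as measured when the row begins; what a row does not reach is not made up. A row lasts 1/10 s, in which the tool goes at most 50 mm and 8.59 degrees, less where a joint would pass 70% of its speed; a pose out of reach is approached as far as the arm can. A call is refused whole if a number of a shift passes 0.05 or a number of a turn 0.15, either way. A call with a gripper value outside its range is refused whole. "gripper" is the opening, from 0 (shut) to 1 (fully open), set as the call begins (left out, the last holds). The fingers move at their own pace and stop on an object; the grip force is fixed at half the most. Time passes only in rows, so rows that do not move let the fingers close. It gives the time, the measured TCP pose, the force and the opening at its end, in the units of the state.
- get_obs(): the state, without advancing time (a new reading comes with each control period).
- camera(name): name is "scene" or "top" or "wrist"; returns a dict with "frame" (384x512x3 uint8, red, green, blue), "fx", "fy", "cx", "cy" (pixels), "eye" and "attitude" of the camera in the world. Camera axes: x right, y down, z forward; pixel columns grow to the right and rows downward; lengths in m; the calibration is good to about 2 mm. A picture is of the moment at which its call begins. There is no depth.
- hand_in(): hands the job in, once; it reports no verdict.
The state is a dict: "time_s": time; "q": joint angles; "dq": joint speeds; "joint_efforts": joint torques, N m; "eef_pos": TCP position; "eef_rot": TCP orientation; "wrist_force": force on the tool from outside, world axes, zero at the start; "torque": the same for the moment, N m; "opening": opening from 0.0 (shut) to 1.0 (fully open).
Only numpy, scipy, OpenCV 4.12 (cv2) and the standard library are available. Lean on these libraries where they do the work, as an engineer would, in place of code of your own. Each camera call takes 0.05 s, during which the arm holds its last target.

## Working session

There is one attempt and no reset: what is moved stays moved. The work goes in short steps, Python scripts to look and compute and a tool call to move; the robot and the scene stay as the last step left them, time stands still between calls to the robot, and variables do not carry over. Pictures are saved under pics/ and viewed, and the job is handed in when it is done.

Besides the shell and the picture viewer there is one more tool, called after "Emit:" by a JSON object that holds its "op" and its "data". drive_tool: Moves the arm, as the interface text tells. Its arguments: {"type":"object","properties":{"deltas":{"type":"array","items":{"type":"array"}},"gripper":{"type":"number"}},"required":["deltas"]}

```bash
mkdir -p pics; ls; python3 - <<'E'
from bench import *
import cv2,numpy as np
print(get_obs())
for n in("scene","top"):
    c=camera(n); cv2.imwrite(f"pics/{n}0.png",c["frame"][:,:,::-1]); print({k:v for k,v in c.items() if k!="frame"})
    np.save(f"{n}0.npy",c,allow_pickle=True)
E
```

```text
pics
{'time_s': 0.0, 'q': array([ 1.07770737e+00,  1.81486403e-01,  1.60800952e+00,  2.02550167e-05,
        1.35378521e+00, -2.06309027e-01]), 'dq': array([ 5.32093157e-04, -1.36798951e-03,  6.63139200e-04,  9.92499755e-04,
        7.83155852e-05, -1.48472539e-03]), 'joint_efforts': array([-2.09572725e-03, -4.44862962e+01, -3.51339233e+01, -5.57696094e-04,
        9.28847061e-03,  4.38511393e-05]), 'eef_pos': array([0.16236686, 0.55103344, 0.23041414]), 'eef_rot': array([-2.98537962e-04,  1.42901221e-01,  9.89736595e-01, -7.89752527e-04]), 'wrist_force': array([-0.83461716,  0.06921162,  0.3718173 ]), 'torque': array([-0.039553  ,  0.01164472, -0.0095937 ]), 'opening': 0.9991083860498041}
{'fx': 395.2867988157777, 'fy': 395.2867988157777, 'cx': 254.9767320779748, 'cy': 191.8441928655746, 'eye': array([1.30293728, 0.43053505, 0.84179278]), 'attitude': array([-0.20945725,  0.45792435,  0.78893503, -0.35215687])}
{'fx': 482.06006005918647, 'fy': 482.06006005918647, 'cx': 248.52901647937912, 'cy': 194.79673731152116, 'eye': array([0.38513104, 0.00434361, 1.81558981]), 'attitude': array([ 0.03830305, -0.7025984 ,  0.709815  , -0.03241957])}
```

View pics/scene0.png

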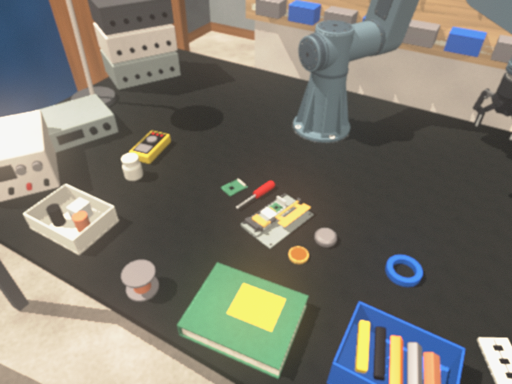

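View pics/top0.png

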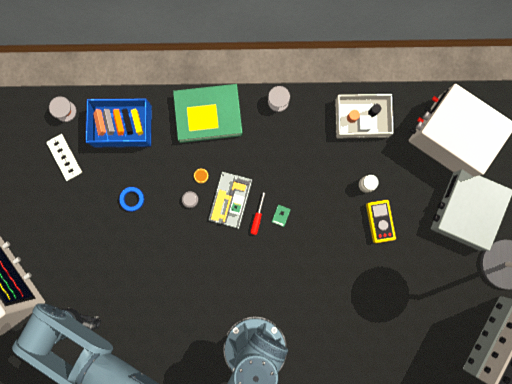

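The scene view shows the fixture near pixel (278,220), and the top view shows it at (231,200). The puck, window, screwdriver and spare board are close around it. I'll zoom in.

```bash
cat > h.py <<'E'
from bench import *
import cv2,numpy as np
from scipy.spatial.transform import Rotation as R
def rot(c):
    w,x,y,z=c["attitude"]; return R.from_quat([x,y,z,w]).as_matrix()
def ray(c,u,v,z):
    d=rot(c)@np.array([(u-c["cx"])/c["fx"],(v-c["cy"])/c["fy"],1]); e=c["eye"]
    return e+d*(z-e[2])/d[2]
def proj(c,p):
    q=rot(c).T@(np.array(p)-c["eye"]); return np.array([c["fx"]*q[0]/q[2]+c["cx"],c["fy"]*q[1]/q[2]+c["cy"]])
def load(n): return np.load(n,allow_pickle=True).item()
def crop(c,u0,v0,u1,v1,s,name):
    cv2.imwrite(name,cv2.resize(c["frame"][v0:v1,u0:u1,::-1],None,fx=s,fy=s,interpolation=cv2.INTER_CUBIC))
E
python3 - <<'E'
from h import *
c=load("top0.npy"); crop(c,180,150,300,240,6,"pics/t1.png")
for p in [(223,172),(252,177),(239,228),(210,223)]: print(ray(c,*p,0.012))
c=load("scene0.npy"); crop(c,210,170,350,270,5,"pics/s1.png")
E
```

```text
[0.65391075 0.11413508 0.012     ]
[0.63364091 0.00472237 0.012     ]
[0.44202161 0.05529275 0.012     ]
[0.46178209 0.16365503 0.012     ]
```

View pics/t1.png

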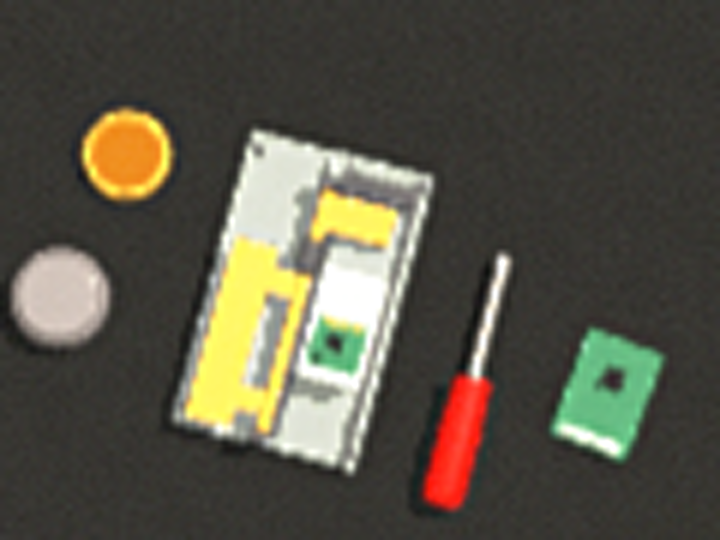

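View pics/s1.png

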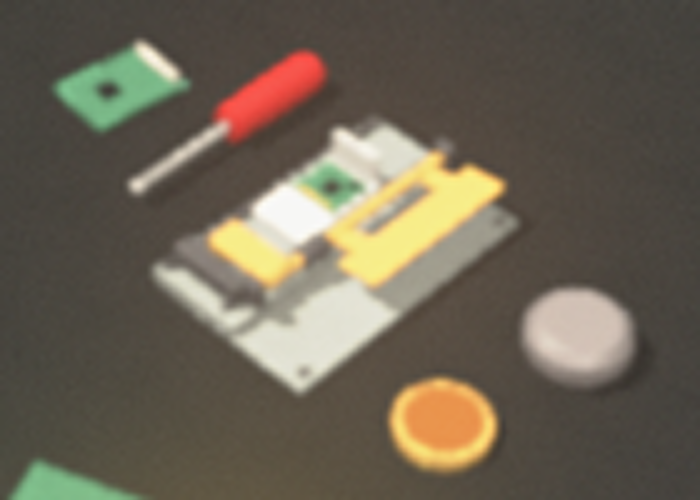

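The top view gives the fixture centre at about (0.548, 0.085) with yaw about -0.26 rad, so the tool's yaw is already nearly right. I'll move above it to use the wrist view.

Emit:
{"op": "drive_tool", "data": {"deltas": [[[0.03,-0.036,0],0],[[0.03,-0.036,0],0],[[0.03,-0.036,0],0],[[0.03,-0.036,0],0],[[0.03,-0.036,0],0],[[0.03,-0.036,0],0],[[0.03,-0.036,0],0],[[0.03,-0.036,0],0],[[0.03,-0.036,0],0],[[0.03,-0.036,0],0]], "gripper": 0.58}}

```text
time_s: 1.1
eef_pos: [0.4642, 0.179, 0.2271]
eef_rot: [-0.002, 0.137, 0.991, -0.002]
wrist_force: [0.5, 0.9, 0.2]
opening: 0.578
```

```bash
python3 - <<'E'
from h import *
c=camera("wrist"); np.save("w0.npy",c); cv2.imwrite("pics/w0.png",c["frame"][:,:,::-1]); print(c["eye"],rot(c)[:,2],c["fx"])
o=get_obs();print(o["eef_pos"],o["opening"])
E
```

```text
[0.3821937  0.2024046  0.36989501] [ 0.31125474 -0.09098833 -0.94596068] 273.3084185075317
[0.46877468 0.17357495 0.22729011] 0.5817279372024731
```

View pics/w0.png

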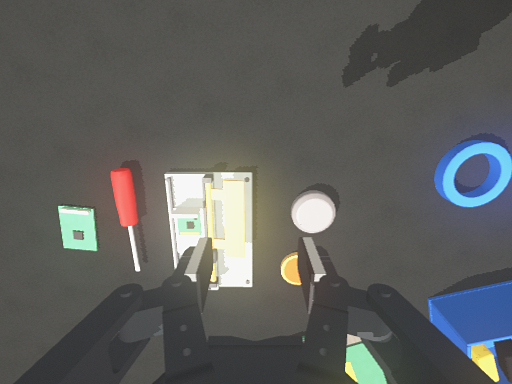

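The wrist view looks back with image up = -x. The fixture spans (165..253, 172..290), partly behind the fingers. I'll move forward and lower for a clear view.

Emit:
{"op": "drive_tool", "data": {"deltas": [[[0.025,-0.023,-0.015],0],[[0.025,-0.023,-0.015],0],[[0.025,-0.023,-0.015],0],[[0.025,-0.023,-0.015],0],[[0.025,-0.023,-0.015],0],[[0.01,-0.005,-0.005],0],[[0,0,0],0]]}}

```text
time_s: 1.85
eef_pos: [0.6081, 0.0461, 0.142]
eef_rot: [-0.002, 0.142, 0.99, -0.003]
wrist_force: [-1.2, 0.5, -0.2]
opening: 0.578
```

```bash
python3 - <<'E'
from h import *
c=camera("wrist"); np.save("w1.npy",c); cv2.imwrite("pics/w1.png",cv2.resize(c["frame"][:,:,::-1],(768,576),interpolation=cv2.INTER_CUBIC)); print(c["eye"],rot(c)[:,2],c["fx"])
o=get_obs();print(o["eef_pos"],o["eef_rot"],o["opening"],o["wrist_force"])
E
```

```text
[0.52623434 0.07064133 0.2847203 ] [ 0.31090207 -0.09656904 -0.94552331] 273.3084185075317
[0.60748726 0.04655291 0.14225734] [-0.00176563  0.14206118  0.98985283 -0.00262432] 0.578690263751647 [-0.35008733 -0.4596861  -0.46058305]
```

View pics/w1.png

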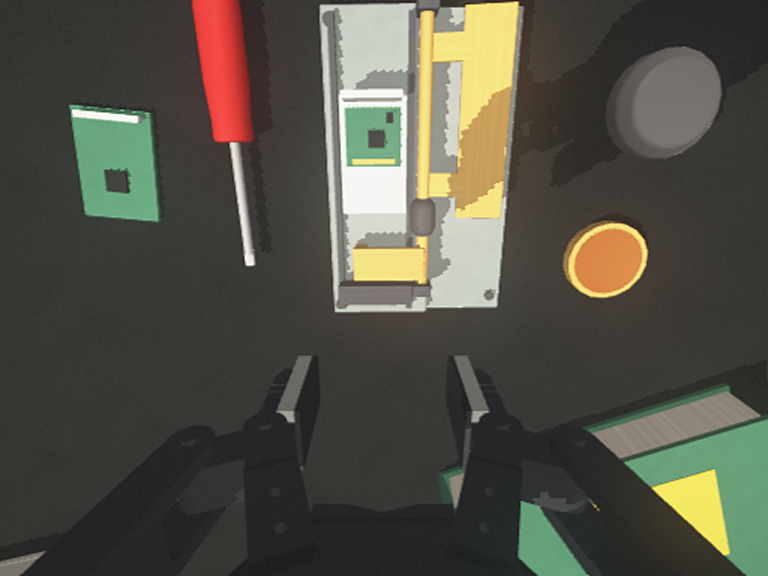

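```bash
python3 - <<'E'
from h import *
c=load("w1.npy"); crop(c,205,0,355,110,5,"pics/z1.png");crop(c,205,105,355,215,5,"pics/z2.png")
E
```

```text
(no output)
```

View pics/z1.png

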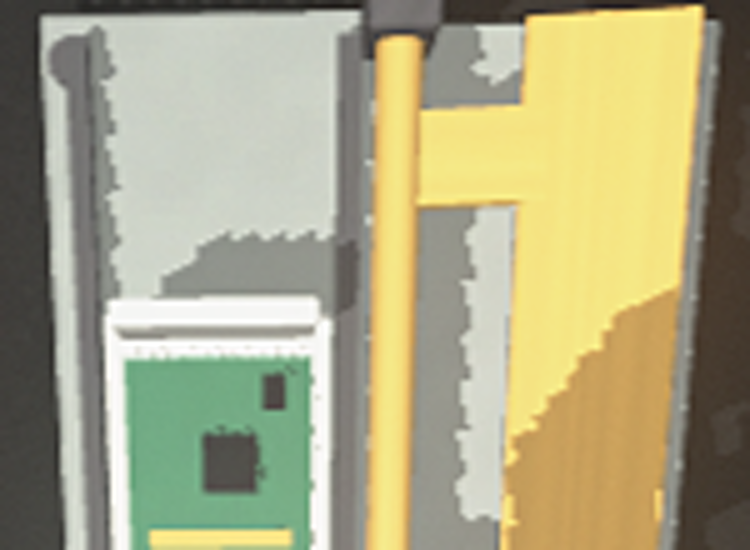

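View pics/z2.png

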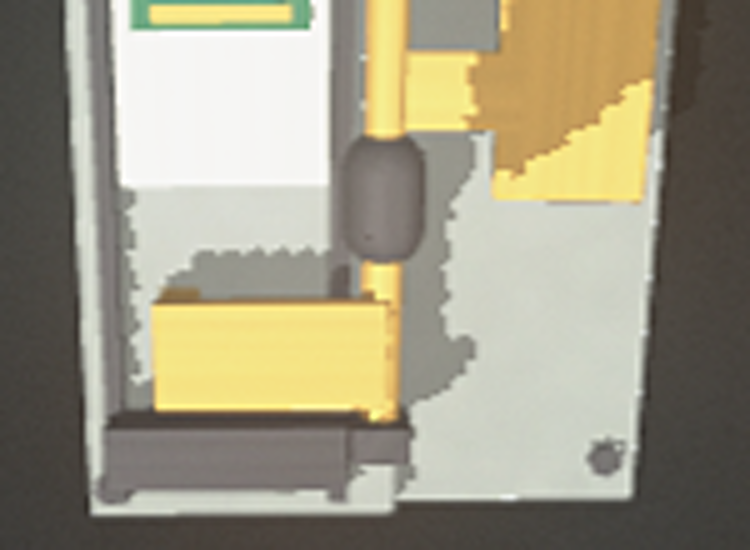

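```bash
python3 - <<'E'
from h import *
from scipy.optimize import least_squares
c=load("w1.npy")
P=lambda X,Y,k: (205+X/5-.4,(0 if k==1 else 105)+Y/5-.4)
L=[((-90,52,30),P(703,5,1)),((-90,24,26),P(527,15,1)),((25,24,26),P(493,197,2)),((25,52,30),P(643,202,2))]
pts=[(m,ray(c,*p,m[2]/1e3)) for m,p in L]
st=[ray(c,*P(x,428,2),.026) for x in(120,340)]
def f(q):
    x,y,a=q; r=[]
    Rm=np.array([[np.cos(a),-np.sin(a)],[np.sin(a),np.cos(a)]])
    for m,w in pts: r+=list((Rm@np.array(m[:2])/1e3+[x,y]-w[:2])*1e3)
    for w in st: r.append((Rm.T@(w[:2]-[x,y]))[0]*1e3-70)
    return r
s=least_squares(f,[.548,.085,-.26]);print(s.x,np.round(s.fun,1))
x,y,a=s.x;np.save("fix.npy",s.x)
Rm=np.array([[np.cos(a),-np.sin(a)],[np.sin(a),np.cos(a)]])
def F(w): return np.round((Rm.T@(w[:2]-[x,y]))*1e3,1)
for n,(p,z) in dict(tabL=(P(107,298,1),.04),tabR=(P(320,298,1),.04),frL=(P(122,186,2),.018),frR=(P(326,186,2),.018),bl=(P(40,15,1),.012),fr=(P(92,515,2),.012),fl=(P(632,498,2),.012),rod1=(P(400,60,1),.026),rod2=(P(388,100,2),.026)).items(): print(n,F(ray(c,*p,z)))
o=get_obs();w,qx,qy,qz=o["eef_rot"];M=R.from_quat([qx,qy,qz,w]).as_matrix();print(M, "toolyaw(y axis-90)",np.arctan2(M[1,1],M[0,1])-np.pi/2)
for t,q in dict(tcp0=(-80,5.5),home=(-10,5.5)).items(): print(t,Rm@np.array(q)/1e3+[x,y])
# cross-check with top
t=load("top0.npy")
for m,_ in L: print(m,proj(t,[*(Rm@np.array(m[:2])/1e3+[x,y]),m[2]/1e3]))
E
```

```text
[ 0.54839913  0.08457962 -0.27720322] [-0.3  0.6 -0.5 -0.3  0.5 -0.6  0.2  0.3 -0.1  0.2]
tabL [-47.2 -43.9]
tabR [-46.8  -9.3]
frL [ 22.9 -46.3]
frR [23.2 -6.7]
bl [-94.4 -56.3]
fr [ 94.3 -56.2]
fl [91.2 59.7]
rod1 [-83.6   4. ]
rod2 [6.3 4.2]
[[-0.95963101  0.28123006 -0.00424105]
 [ 0.28124859  0.95962347 -0.00469372]
 [ 0.0027498  -0.00569703 -0.99997999]] toolyaw(y axis-90) -0.28508041739321555
tcp0 [0.47295833 0.11176299]
home [0.54028605 0.09260632]
(-90, 52, 30) [210.75851064 218.92928745]
(-90, 24, 26) [218.10411078 220.97270321]
(25, 24, 26) [226.42166249 191.26490023]
(25, 52, 30) [219.13412412 189.18412633]
```

Fixture pose fits to within 0.6 mm: (0.5484, 0.0846), yaw -0.277. The base corners and rod also agree. The carrier's tab face is at fixture x = -47 and its front edge at +23, which matches its 70 mm length, so the travel is 47 mm. Next I place the fingers at fixture (-66, 5.5).

Emit:
{"op": "drive_tool", "data": {"deltas": [[[-0.024,0.012,-0.01],0.008],[[-0.024,0.012,-0.01],0],[[-0.024,0.012,-0.01],0],[[-0.024,0.012,-0.01],0],[[-0.014,0.008,-0.01],0],[[0,0,-0.01],0],[[0,0,0],0]], "gripper": 0.59}}

```text
time_s: 2.6
eef_pos: [0.4891, 0.1116, 0.0855]
eef_rot: [0.001, 0.134, 0.991, -0.002]
wrist_force: [-0.2, -0.6, 0.7]
opening: 0.594
```

```bash
cat >> h.py <<'E'
def st():
    x,y,a=np.load("fix.npy");o=get_obs();Rm=np.array([[np.cos(a),-np.sin(a)],[np.sin(a),np.cos(a)]])
    w,qx,qy,qz=o["eef_rot"];M=R.from_quat([qx,qy,qz,w]).as_matrix()
    print("t",o["time_s"],"fix xy mm",np.round(Rm.T@(o["eef_pos"][:2]-[x,y])*1e3,1),"z",o["eef_pos"][2],"yawerr",np.arctan2(M[1,1],M[0,1])-np.pi/2-a,"F fix",np.round(Rm.T@o["wrist_force"][:2],1),o["wrist_force"][2],"op",o["opening"])
E
python3 - <<'E'
from h import *
st()
c=camera("wrist"); np.save("w2.npy",c); cv2.imwrite("pics/w2.png",cv2.resize(c["frame"][:,:,::-1],(768,576),interpolation=cv2.INTER_CUBIC))
c=camera("scene"); crop(c,190,130,350,250,5,"pics/s2.png")
E
```

```text
t 2.6 fix xy mm [-64.4   9.8] z 0.08547885999286416 yawerr 0.008663706359620604 F fix [ 0.  -0.6] 0.7110033077357812 op 0.5943455489331911
```

View pics/w2.png

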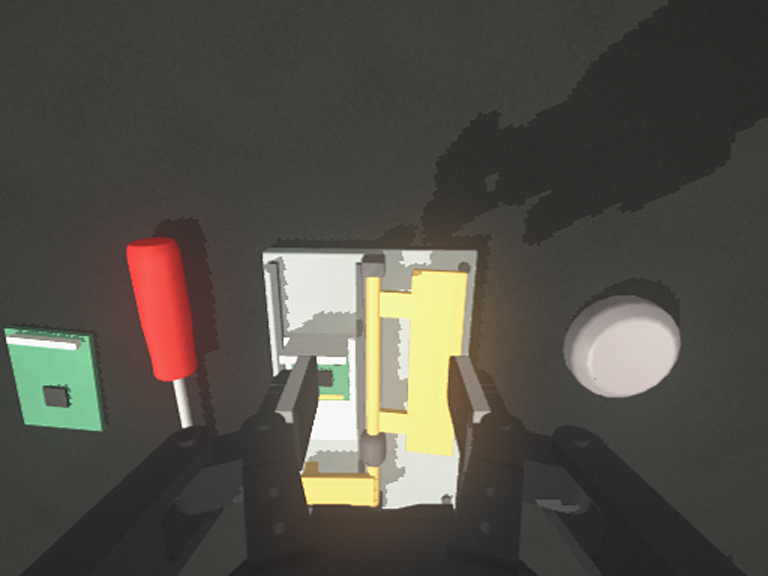

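View pics/s2.png

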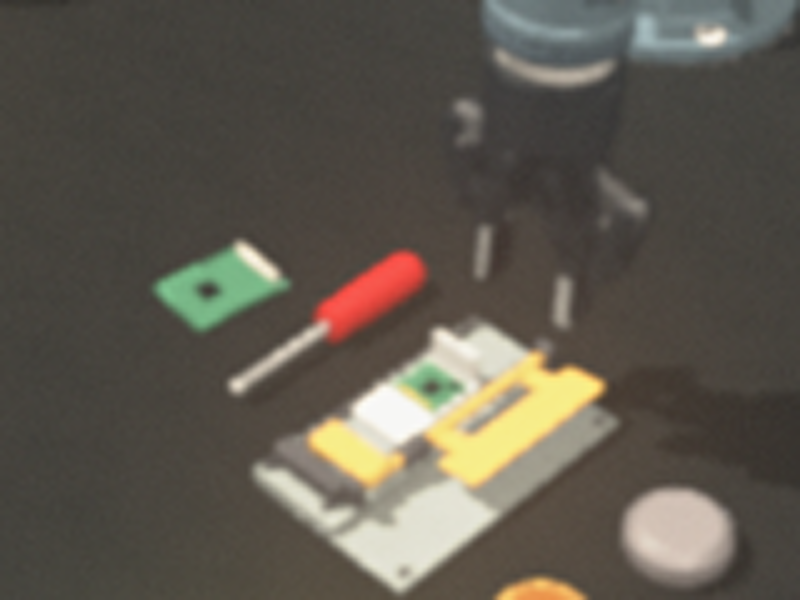

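The fingers straddle the rod. In the wrist view the left tip is at about (300..317, 357) and the right at about (453..470, 357), in 1.5x pixels. I'll cast rays to see where the tips stand relative to the TCP.

```bash
python3 - <<'E'
from h import *
c=load("w2.npy"); crop(c,160,220,340,330,4,"pics/z3.png")
x,y,a=np.load("fix.npy");Rm=np.array([[np.cos(a),-np.sin(a)],[np.sin(a),np.cos(a)]])
for dz in(0,.004,.008):
  for u in(300,317,453,470): print(dz,u,np.round(Rm.T@(ray(c,u/1.5,357/1.5,.0855+dz)[:2]-[x,y])*1e3,1))
E
```

```text
0 300 [-71.7 -22.7]
0 317 [-71.8 -16. ]
0 453 [-72.3  37.1]
0 470 [-72.4  43.8]
0.004 300 [-73.9 -21.8]
0.004 317 [-74.  -15.3]
0.004 453 [-74.5  36.3]
0.004 470 [-74.6  42.8]
0.008 300 [-76.1 -20.9]
0.008 317 [-76.2 -14.6]
0.008 453 [-76.7  35.6]
0.008 470 [-76.8  41.8]
```

View pics/z3.png

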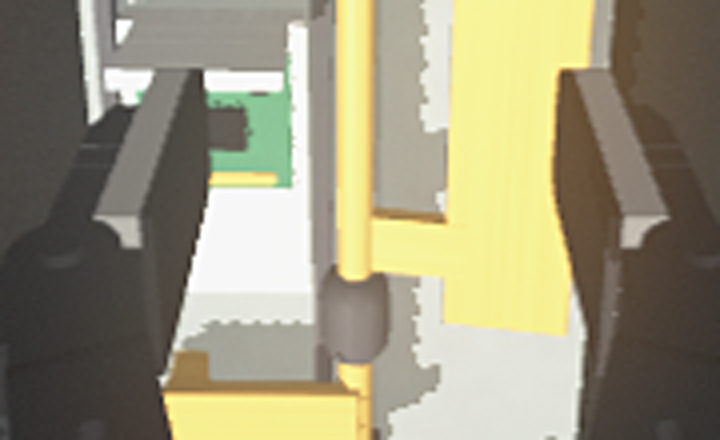

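The pad tips are only about 6.5 mm thick, with inner faces 51 mm apart (0.59 of 85 mm is 50, which agrees), and they sit about 6 mm behind the TCP. For 65 mm between tip centres I need an opening of about 0.70.

Emit:
{"op": "drive_tool", "data": {"deltas": [[[-0.002,-0.002,-0.01],-0.006],[[-0.002,-0.001,-0.01],0],[[0,0,-0.012],0],[[0,0,-0.01],0],[[0,0,0],0],[[0,0,0],0]], "gripper": 0.7}}

```text
time_s: 3.3
eef_pos: [0.4891, 0.1062, 0.0414]
eef_rot: [0.003, 0.139, 0.99, -0.002]
wrist_force: [0.0, -0.5, 0.1]
opening: 0.7
```

```bash
python3 - <<'E'
from h import *
st()
c=camera("wrist"); np.save("w3.npy",c); crop(c,140,150,360,315,3.6,"pics/z4.png")
E
```

```text
t 3.3 fix xy mm [-63.    4.6] z 0.04135169845728 yawerr -0.0015618226752634468 F fix [ 0.2 -0.5] 0.0888402938580247 op 0.6996290387080979
```

View pics/z4.png

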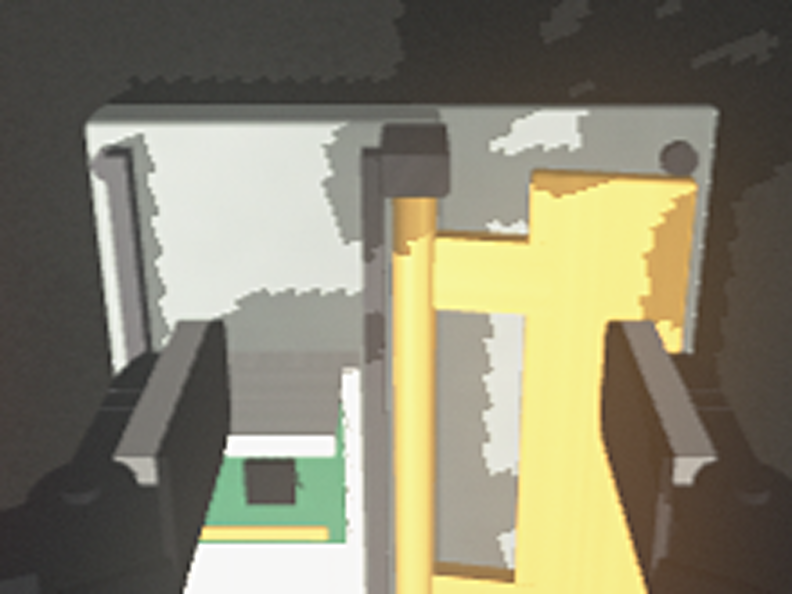

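Emit:
{"op": "drive_tool", "data": {"deltas": [[[-0.0035,0.0025,0],0],[[0,0,-0.008],0],[[0,0,-0.005],0],[[0,0,0],0]]}}

```text
time_s: 3.75
eef_pos: [0.486, 0.1092, 0.0283]
eef_rot: [0.004, 0.139, 0.99, -0.001]
wrist_force: [0.5, 0.1, 0.1]
opening: 0.698
```

```bash
python3 - <<'E'
from h import *
st()
E
```

```text
t 3.75 fix xy mm [-66.8   6.5] z 0.0283423656989784 yawerr -0.0011913292816908005 F fix [0.5 0.2] 0.08519419494229057 op 0.697862285601273
```

Position is good. Now I go down gently to find where the bar makes contact.

Emit:
{"op": "drive_tool", "data": {"deltas": [[[0,0,-0.002],0],[[0,0,-0.002],0],[[0,0,-0.002],0],[[0,0,0],0]]}}

```text
time_s: 4.15
eef_pos: [0.4863, 0.1094, 0.0222]
eef_rot: [0.004, 0.139, 0.99, -0.001]
wrist_force: [-1.2, -0.0, 2.5]
opening: 0.702
```

Emit:
{"op": "drive_tool", "data": {"deltas": [[[0,0,-0.002],0],[[0,0,-0.002],0],[[0,0,0],0]]}}

```text
time_s: 4.45
eef_pos: [0.4865, 0.1098, 0.0185]
eef_rot: [0.004, 0.139, 0.99, -0.001]
wrist_force: [-1.7, 0.7, 3.2]
opening: 0.703
```

Contact came at TCP z of about 0.022, where the tip should be at about 29 mm, as expected. I'll keep pressing.

Emit:
{"op": "drive_tool", "data": {"deltas": [[[0,0,-0.002],0],[[0,0,-0.002],0],[[0,0,-0.001],0],[[0,0,0],0]]}}

```text
time_s: 4.85
eef_pos: [0.4865, 0.1096, 0.0134]
eef_rot: [0.004, 0.139, 0.99, -0.001]
wrist_force: [-1.9, 0.9, 5.3]
opening: 0.698
```

```bash
python3 - <<'E'
from h import *
st()
c=camera("wrist"); np.save("w4.npy",c); crop(c,140,150,360,315,3.6,"pics/z5.png")
c=camera("scene"); crop(c,220,170,340,260,6,"pics/s3.png")
E
```

```text
t 4.85 fix xy mm [-66.4   7.2] z 0.013407467396598375 yawerr -0.0007928455115287503 F fix [-2.1  0.3] 5.294563451082661 op 0.698076948512448
```

View pics/z5.png

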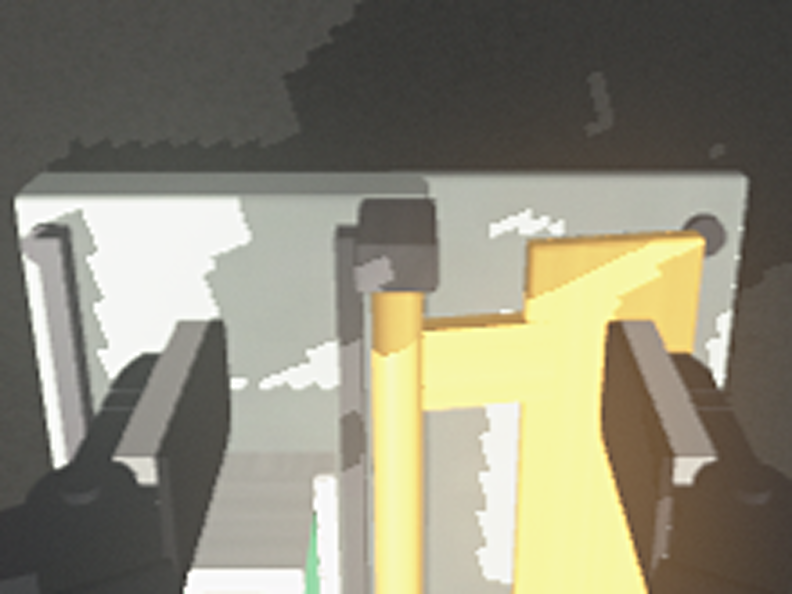

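View pics/s3.png

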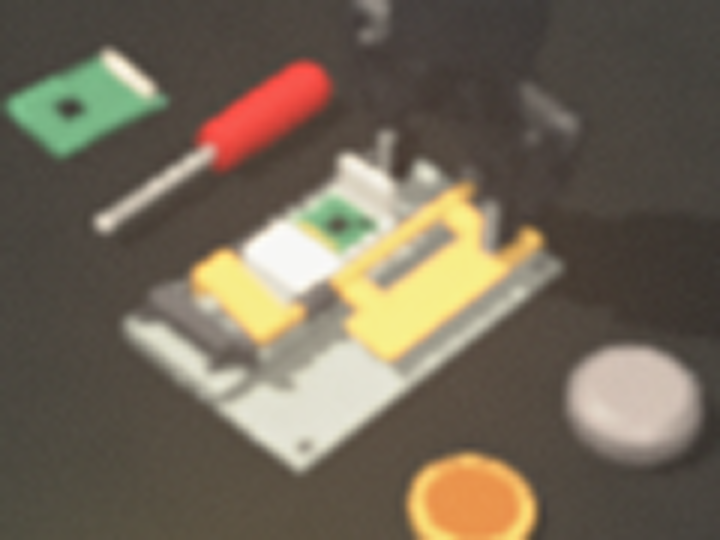

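The bar is pressed (5.3 N, about 9 mm down) and the jaw is visibly raised at about (245,300). Now I push along fixture +x.

Emit:
{"op": "drive_tool", "data": {"deltas": [[[0.0038,-0.0011,0],0],[[0.0038,-0.0011,0],0],[[0.0038,-0.0011,0],0],[[0.0038,-0.0011,0],0],[[0,0,0],0]]}}

```text
time_s: 5.45
eef_pos: [0.5003, 0.1059, 0.0129]
eef_rot: [0.002, 0.138, 0.99, -0.001]
wrist_force: [-1.5, 0.6, 5.0]
opening: 0.699
```

```bash
python3 - <<'E'
from h import *
st()
E
```

```text
t 5.45 fix xy mm [-52.1   7.3] z 0.012896052628198637 yawerr -0.0004543249866222898 F fix [-1.6  0.2] 4.961388759184458 op 0.6986653245919425
```

Emit:
{"op": "drive_tool", "data": {"deltas": [[[0.0038,-0.0011,0],0],[[0.0038,-0.0012,0],0],[[0.0038,-0.0011,0],0],[[0.0038,-0.0012,0],0],[[0.0038,-0.0011,0],0],[[0.0038,-0.0011,0],0],[[0.0038,-0.0012,0],0],[[0,0,0],0]]}}

```text
time_s: 6.25
eef_pos: [0.522, 0.1007, 0.0126]
eef_rot: [-0.006, 0.138, 0.99, 0.0]
wrist_force: [-1.0, -0.7, 5.5]
opening: 0.705
```

```bash
python3 - <<'E'
from h import *
st()
c=camera("scene"); np.save("s4.npy",c);crop(c,220,170,340,260,6,"pics/s4.png")
E
```

```text
t 6.25 fix xy mm [-29.8   8.2] z 0.012601295112319732 yawerr 0.0008427146666913354 F fix [-0.8 -0.9] 5.539595088187455 op 0.7046431745569063
```

View pics/s4.png

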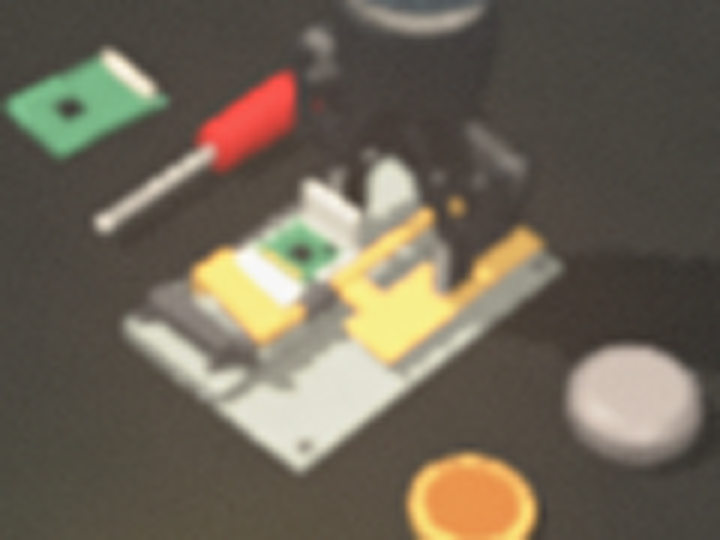

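The carrier's front is already under the raised jaw. About 19 mm remain, so I continue with a slight y correction.

Emit:
{"op": "drive_tool", "data": {"deltas": [[[0.0038,-0.0014,0],0],[[0.0038,-0.0014,0],0],[[0.0038,-0.0013,0],0],[[0.0038,-0.0012,0],0],[[0,0,0],0]]}}

```text
time_s: 6.8
eef_pos: [0.5347, 0.0971, 0.0126]
eef_rot: [-0.01, 0.137, 0.99, 0.001]
wrist_force: [-1.1, 0.2, 4.8]
opening: 0.703
```

```bash
python3 - <<'E'
from h import *
st()
E
```

```text
t 6.8 fix xy mm [-16.5   8.3] z 0.012613413372384592 yawerr 0.0015314305481359258 F fix [-1.1 -0.1] 4.806832193988931 op 0.7030672706248084
```

Emit:
{"op": "drive_tool", "data": {"deltas": [[[0.002,-0.0008,0],0],[[0.002,-0.0008,0],0],[[0.002,-0.0008,0],0],[[0,0,0],0]]}}

```text
time_s: 7.2
eef_pos: [0.5392, 0.0958, 0.0126]
eef_rot: [-0.013, 0.137, 0.99, 0.002]
wrist_force: [-1.4, 0.0, 5.2]
opening: 0.697
```

```bash
python3 - <<'E'
from h import *
st()
c=camera("scene"); np.save("s5.npy",c);crop(c,220,170,340,260,6,"pics/s5.png")
E
```

```text
t 7.2 fix xy mm [-11.9   8.3] z 0.012578406657255275 yawerr 0.001941901510625399 F fix [-1.3 -0.4] 5.152995355958666 op 0.69669885424581
```

View pics/s5.png

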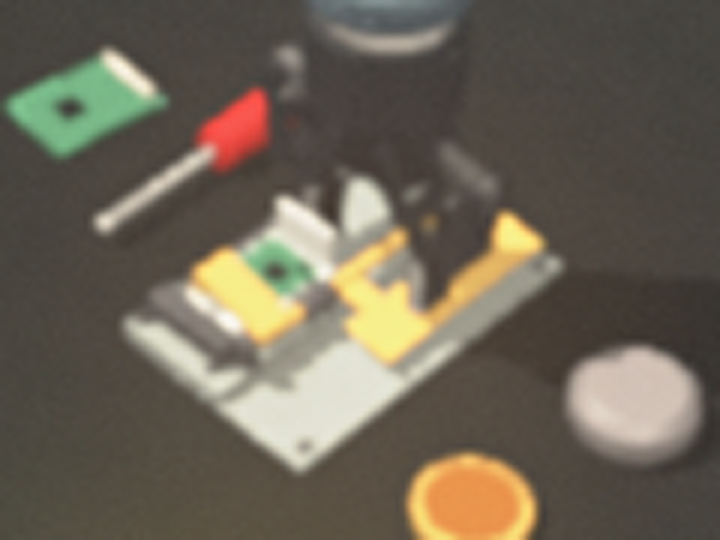

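The plate now shows beyond the jaw, just short of the stop. I push in small steps until the force rises.

Emit:
{"op": "drive_tool", "data": {"deltas": [[[0.0015,-0.0006,0],0],[[0.0015,-0.0006,0],0],[[0,0,0],0]]}}

```text
time_s: 7.55
eef_pos: [0.5404, 0.0954, 0.0126]
eef_rot: [-0.015, 0.137, 0.99, 0.002]
wrist_force: [-2.3, -0.8, 5.1]
opening: 0.699
```

```bash
python3 - <<'E'
from h import *
st()
E
```

```text
t 7.55 fix xy mm [-10.7   8.3] z 0.012581467053369946 yawerr 0.0018412653629208964 F fix [-2.  -1.4] 5.056825536742742 op 0.6988769587629777
```

Emit:
{"op": "drive_tool", "data": {"deltas": [[[0.002,-0.0006,0],0],[[0.002,-0.0006,0],0],[[0.002,-0.0006,0],0]]}}

```text
time_s: 7.85
eef_pos: [0.5403, 0.0954, 0.0125]
eef_rot: [-0.023, 0.138, 0.99, 0.003]
wrist_force: [-10.5, 2.1, 13.7]
opening: 0.702
```

```bash
python3 - <<'E'
from h import *
st()
c=camera("scene"); np.save("s6.npy",c);crop(c,220,170,340,260,6,"pics/s6.png")
E
```

```text
t 7.85 fix xy mm [-10.7   8.2] z 0.012548353303355696 yawerr 0.0009757941488183763 F fix [-10.7  -0.8] 13.703360759327484 op 0.7020725890604963
```

View pics/s6.png

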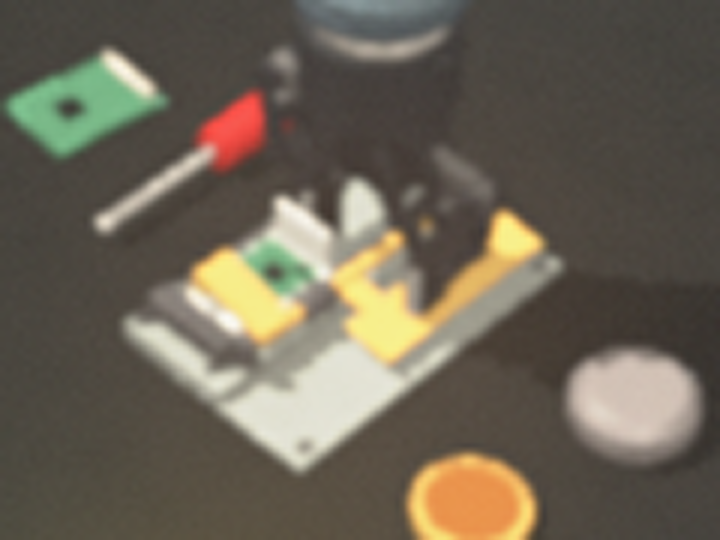

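Force along x jumped to -10.7 N with no further motion, at TCP x = -10.7 against the -11 predicted for home. The carrier is seated. I'll back off the tab with the bar still held, then look.

Emit:
{"op": "drive_tool", "data": {"deltas": [[[-0.002,0.0006,0],0],[[-0.002,0.0006,0],0],[[-0.002,0.0006,0],0],[[0,0,0],0]]}}

```text
time_s: 8.3
eef_pos: [0.5397, 0.096, 0.015]
eef_rot: [-0.018, 0.138, 0.99, 0.003]
wrist_force: [-1.7, 0.9, 4.8]
opening: 0.698
```

```bash
python3 - <<'E'
from h import *
st()
c=camera("scene"); np.save("s7.npy",c);crop(c,220,170,340,260,6,"pics/s7.png")
E
```

```text
t 8.3 fix xy mm [-11.5   8.6] z 0.014988591250012392 yawerr -0.0004696798494372989 F fix [-1.8  0.4] 4.75557903759508 op 0.6979983403628314
```

View pics/s7.png

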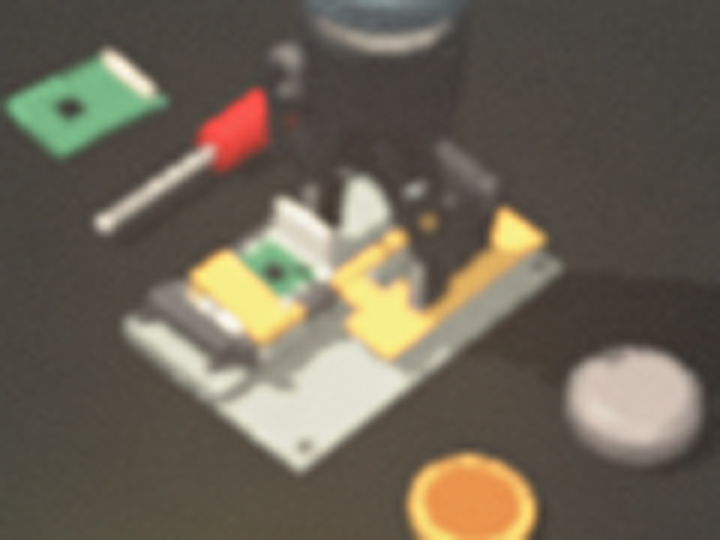

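Emit:
{"op": "drive_tool", "data": {"deltas": [[[-0.002,0.0005,0],0],[[-0.002,0.0005,0],0],[[0,0,0],0]]}}

```text
time_s: 8.65
eef_pos: [0.5371, 0.0969, 0.0154]
eef_rot: [-0.016, 0.139, 0.99, 0.003]
wrist_force: [0.5, 0.3, 5.8]
opening: 0.699
```

```bash
python3 - <<'E'
from h import *
st()
E
```

```text
t 8.65 fix xy mm [-14.2   8.7] z 0.015429987582356204 yawerr -0.0010499661717383035 F fix [0.4 0.4] 5.847103202202998 op 0.6994802350353554
```

The x force has gone and the finger is about 3 mm clear of the tab. I'll raise straight up and let the clip close.

Emit:
{"op": "drive_tool", "data": {"deltas": [[[-0.0005,0,0.002],0],[[0,0,0.003],0],[[0,0,0.003],0],[[0,0,0.005],0],[[0,0,0.01],0],[[0,0,0.02],0],[[0,0,0.03],0],[[0,0,0.03],0],[[0.01,0,0.02],0],[[0,0,0],0]]}}

```text
time_s: 9.65
eef_pos: [0.5385, 0.0976, 0.1418]
eef_rot: [-0.024, 0.138, 0.99, 0.002]
wrist_force: [0.6, 0.5, 0.0]
opening: 0.7
```

Emit:
{"op": "drive_tool", "data": {"deltas": [[[0.02,-0.01,0],0],[[0.02,-0.01,0],0],[[0.02,-0.01,0],0],[[0.01,-0.01,0],0],[[0,0,0],0]]}}

```text
time_s: 10.15
eef_pos: [0.6055, 0.0571, 0.138]
eef_rot: [-0.028, 0.137, 0.99, 0.002]
wrist_force: [0.2, -0.5, -0.4]
opening: 0.696
```

```bash
python3 - <<'E'
from h import *
st()
c=camera("wrist"); np.save("w8.npy",c); crop(c,160,0,380,210,2.8,"pics/z8.png")
c=camera("scene"); np.save("s8.npy",c);crop(c,220,170,340,260,6,"pics/s8.png")
E
```

```text
t 10.15 fix xy mm [ 62.5 -10.8] z 0.13796547538873277 yawerr 0.0025057274412393915 F fix [ 0.3 -0.4] -0.4250637181732998 op 0.6964482949661147
```

View pics/z8.png

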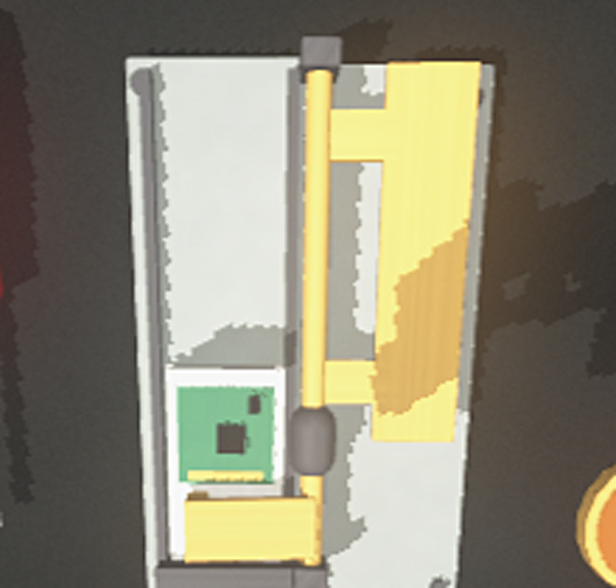

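View pics/s8.png

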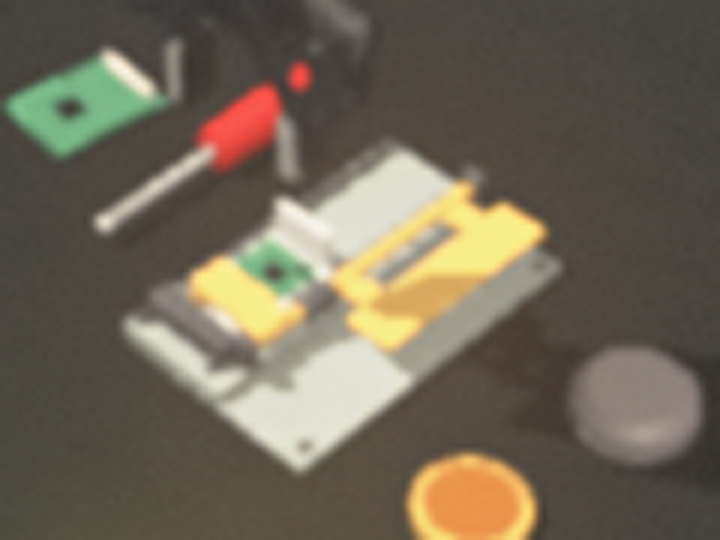

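The clip has closed on the carrier and nothing else moved. I'll measure the tab's position.

```bash
python3 - <<'E'
from h import *
c=load("w8.npy"); crop(c,210,115,290,215,6,"pics/z9.png")
x,y,a=np.load("fix.npy");Rm=np.array([[np.cos(a),-np.sin(a)],[np.sin(a),np.cos(a)]])
F=lambda u,v,z: np.round(Rm.T@(ray(c,u,v,z)[:2]-[x,y])*1e3,1)
for X in(170,283): print("tab rear",F(160+X/2.8,368/2.8-.2,.04))
print("bar front inner",F(160+373/2.8,440/2.8,.0235),"rear inner",F(160+388/2.8,62/2.8,.0235))
E
```

```text
tab rear [ -0.3 -41.5]
tab rear [-0.4 -6.1]
bar front inner [24.9 25.3] rear inner [-89.6  25.1]
```

View pics/z9.png

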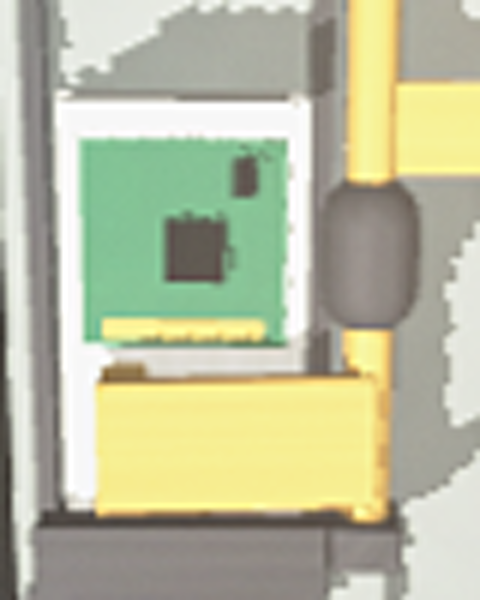

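```bash
python3 - <<'E'
from h import *
c=load("w8.npy")
x,y,a=np.load("fix.npy");Rm=np.array([[np.cos(a),-np.sin(a)],[np.sin(a),np.cos(a)]])
for m in [(70,-46,18),(68,-46,18),(70,-46,26),(0,-44,40),(0,-10,40)]:
    u,v=proj(c,[*(Rm@np.array(m[:2])/1e3+[x,y]),m[2]/1e3]); print(m,"crop px",(u+.5-210)*6,(v+.5-115)*6)
g=cv2.cvtColor(c["frame"],cv2.COLOR_RGB2GRAY); print(g[194:206,221:226])
E
```

```text
(70, -46, 18) crop px 69.94001839468507 512.7515047120453
(68, -46, 18) crop px 69.56844933635284 501.57538437601346
(70, -46, 26) crop px 64.05089501381536 527.4110091531696
(0, -44, 40) crop px 50.03922423084589 102.40825850340917
(0, -10, 40) crop px 282.55787909745334 102.99819656628517
[[252 249 247 247 246]
 [253 249 248 248 246]
 [254 251 248 248 247]
 [217 227 250 250 242]
 [188 217 226 230 208]
 [189 226 226 225 206]
 [ 94 105 105 106  94]
 [ 75  74  75  75  73]
 [ 77  78  75  77  77]
 [134 134 134 134 135]
 [142 142 141 143 142]
 [136 137 136 135 136]]
```

The tab measures -0.35 mm (within measurement noise). The dark stop face starts where the plate's top edge should meet it, at crop row 510 against 513 predicted. One closer picture will settle it.

Emit:
{"op": "drive_tool", "data": {"deltas": [[[0.02,0,-0.015],0],[[0.02,0,-0.02],0],[[0.01,0,-0.015],0],[[0,0,0],0],[[0,0,0],0]]}}

```text
time_s: 10.75
eef_pos: [0.6504, 0.0618, 0.0861]
eef_rot: [-0.031, 0.135, 0.99, 0.002]
wrist_force: [-0.5, 1.3, -0.1]
opening: 0.701
```

```bash
python3 - <<'E'
from h import *
st()
c=camera("wrist"); np.save("w9.npy",c); crop(c,190,0,310,200,3,"pics/z10.png");crop(c,200,90,290,190,6,"pics/z11.png")
x,y,a=np.load("fix.npy");Rm=np.array([[np.cos(a),-np.sin(a)],[np.sin(a),np.cos(a)]])
for m in [(70,-46,18),(69,-46,18),(70,-46,26),(0,-44,40),(0,-10,40),(70,-46,12)]:
    u,v=proj(c,[*(Rm@np.array(m[:2])/1e3+[x,y]),m[2]/1e3]); print(m,"px",u,v)
E
```

```text
t 10.75 fix xy mm [104.4   6. ] z 0.08609864324159425 yawerr 0.005873862756663406 F fix [-0.8  1.1] -0.12092047841067205 op 0.7007323463078454
(70, -46, 18) px 190.84912541358418 169.95274188159107
(69, -46, 18) px 190.7772919059413 168.7234863292657
(70, -46, 26) px 188.48050453540262 171.95013602859126
(0, -44, 40) px 180.06419424039456 71.29093298417156
(0, -10, 40) px 231.94748646088308 71.57631125539663
(70, -46, 12) px 192.51910041962012 168.54449696852015
```

View pics/z10.png

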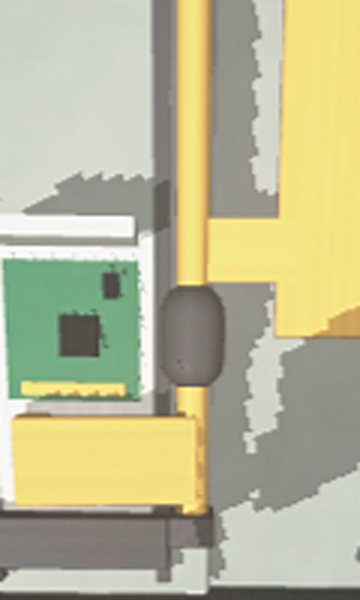

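View pics/z11.png

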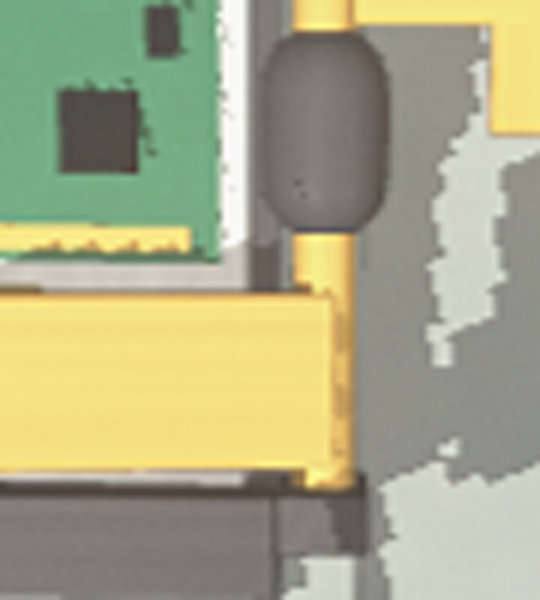

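```bash
python3 - <<'E'
from h import *
c=load("w9.npy");f=c["frame"]; crop(c,170,150,250,190,9,"pics/z12.png")
for u in (191,192,193,200,215,230,238): print(u,[tuple(int(k) for k in f[v,u]) for v in range(166,175)])
for u in (190,210,225): print("tab",u,f[66:84,u].mean(1).round().astype(int))
E
```

```text
191 [(199, 197, 186), (179, 174, 166), (182, 178, 169), (183, 179, 171), (93, 86, 80), (74, 66, 62), (86, 80, 75), (128, 123, 119), (133, 128, 125)]
192 [(247, 249, 248), (207, 205, 195), (199, 195, 185), (205, 202, 192), (98, 92, 87), (74, 66, 61), (85, 79, 72), (128, 123, 120), (133, 127, 124)]
193 [(249, 251, 254), (213, 212, 204), (198, 194, 185), (208, 204, 194), (99, 93, 87), (74, 65, 61), (86, 79, 74), (126, 122, 117), (134, 129, 124)]
200 [(245, 226, 130), (247, 226, 128), (230, 195, 121), (207, 199, 187), (97, 91, 86), (74, 66, 59), (86, 79, 72), (126, 121, 118), (134, 128, 125)]
215 [(246, 226, 131), (248, 225, 125), (211, 180, 131), (208, 201, 192), (122, 115, 109), (83, 73, 66), (87, 78, 70), (125, 117, 112), (132, 126, 121)]
230 [(246, 226, 129), (248, 222, 122), (182, 164, 143), (199, 195, 186), (146, 140, 132), (89, 79, 71), (83, 72, 63), (120, 113, 106), (132, 125, 121)]
238 [(246, 226, 128), (247, 218, 117), (175, 158, 140), (198, 194, 185), (175, 170, 161), (95, 85, 78), (80, 69, 62), (114, 106, 102), (129, 122, 119)]
tab 190 [194 213 213 212 209 234 245 245 245 245 246 251 176 148 150 194 247 245]
tab 210 [145 146 146 146 141 175 250 246 245 245 246 249 206 155 153 149 238 247]
tab 225 [146 147 146 147 147 139 251 247 245 245 246 248 229 160 152 151 219 248]
```

View pics/z12.png

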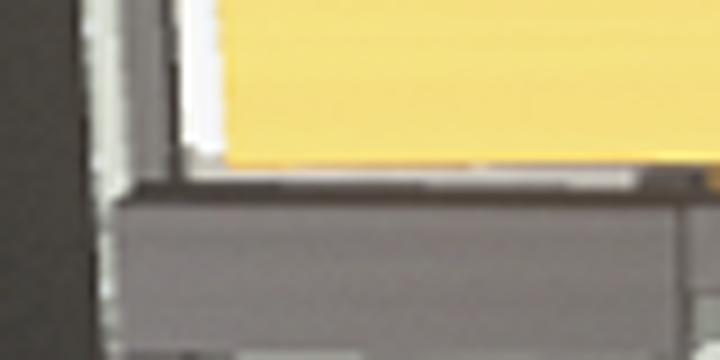

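The plate meets the stop face. The left front corner shows at most about 0.5 mm of slack and the right about 0.1 mm, so the middle is about 0.3 mm short, which agrees with the tab reading and is within measurement error. In the scene pictures the puck, window, screwdriver and spare board haven't moved. The fingers are clear, so I'm handing in.

```bash
python3 -c "
from h import *
st(); print(hand_in())"
```

```text
t 10.8 fix xy mm [104.1   6. ] z 0.08610615441034317 yawerr 0.005872884769047848 F fix [-1.1 -0.2] -0.4745457931514325 op 0.6963484380124224
the job is handed in; nothing more can be done
None
```

The carrier is home against the end stop with the clip closed on it, and I handed the job in at 10.8 s with the fingers clear. One fingertip held the press bar about 9 mm down while the other pushed the tab about 47 mm. I then backed off the tab with the bar still held and raised straight up.

**At the stop:** the push force jumped to about 10.7 N with no further motion, at a tool position 0.3 mm from the one predicted for home.

**After release:** the tab face measures fixture x ≈ -0.35 mm, where home is 0. The close-up shows the plate against the stop, possibly about 0.5 mm slack at its left front corner and 0.1 mm at its right. That is near the limit of what the pictures can resolve, so I did not push again.

**Odd reading:** the tool tilted by up to about 3 degrees by the end, partly from the push against the stop. While backing off, the finger on the bar rose about 3 mm. The bar still carried about 5 N, so the clip stayed pressed until I raised it.

**Other things:** the puck, window, screwdriver and spare board look unmoved in the scene pictures. I did not re-check the multimeter, tape roll or jar, which the arm never came near.

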